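# Reverse the row of roast sample tins from the cooling rack into the tasting rack

## Robot

A 7-joint arm with a two-finger parallel gripper is mounted at the origin on the work surface. World frame = base frame: x ahead of the robot, y to its left, z up, the work surface at z = 0. Lengths are in m, angles in rad, forces in N, time in s.
With the tool pointing down it reaches from about 0.425 to 0.875 m from the base axis. Payload 4.7 kg.
Tool frame: the origin (TCP) lies midway between the tips of the shut fingers; the grasp point (between the pads) lies 19 mm behind it; z points along the fingers, y is the direction in which the jaws open and shut (so a half turn about z gives the same grasp; the last joint's range is limited). The gripper opens to 87 mm and grips with 3 to 60 N. Pads are 19 mm wide; open, the fingers measure 117 mm over their backs; the gripper's body (75 mm by 190 mm) begins 51 mm behind the grasp point.
Start: joints at [1.138, 0.321, -0.07, 1.45, 0.023, 1.371, -0.057], TCP at [0.281, -0.586, 0.223] pointing down, gripper open.
Joint ranges: [-2.86, 2.86], [-0.3, 2.09], [-1.38, 1.24], [0.06, 2.45], [-1.56, 4.7], [0.09, 2.05], [-2.69, 2.69]. Speed limits (rad/s): [2.57, 2.57, 3.14, 3.14, 3.14, 3.14, 3.14].

## Interface

Orientations are given as a rotation vector (axis times angle).
In Python, from bench import ctrl, optics gives the robot as it stands. The module is installed in compiled form; this text tells all that it offers.
- The arm moves only by the tool step_arm, never from a script. Its argument "deltas" is a list of rows, each a list of 7 numbers: the turn, a rotation vector about the tool's x, y, z in degrees, then the shift along the tool's x, y, z in mm, then the finger opening in mm, from 0 to 87. A call has exactly 8 rows; each row is the pose to reach, as a shift and turn from the pose commanded when the call began, along the tool's axes at that moment; what a row does not reach only later rows make up. A row lasts 1/8 s, in which the tool goes at most 62.5 mm and 10.7 degrees, less where a joint would pass 70% of its speed; a pose out of reach is approached as far as the arm can. A call with a gripper value outside its range is refused whole. The fingers move at their own pace and stop on an object; "newtons" is the grip in N (left out, the last holds). Time passes only in rows, so rows that repeat a pose let the fingers close, or fill a call up. It gives the time, the measured TCP pose, the force and the opening at its end, in the units of the state.
- ctrl.get_state(): the state, without advancing time (a new reading comes with each control period).
- optics.get_image(name): name is "scene" or "top" or "wrist"; returns the picture (420x560x3 uint8, red, green, blue); there is no depth.
- optics.get_calibration(name): a dict with "K" (3x3 intrinsics, pixels), "R" (3x3) and "t" (3): a world point X has camera coordinates R X + t. Camera axes: x right, y down, z forward; pixel columns grow to the right and rows downward; lengths in m; the calibration is good to about 2 mm. A picture is of the moment at which its call begins: read the wrist's pose just before it. get_calibration takes no time and is no camera call; for the wrist camera it gives the pose at the moment of the call.
- ctrl.close_job(): hands the job in, once; it reports no verdict.
The state is a dict: "time": time; "joint_positions": joint angles; "qd": joint speeds; "joint_torque": joint torques, N m; "position": TCP position; "tool_rot": TCP orientation; "ft_force": force on the tool from outside, world axes, zero at the start; "torque": the same for the moment, N m; "grip_width": opening from 0.0 (shut) to 1.0 (fully open).
Only numpy, scipy, OpenCV 4.12 (cv2) and the standard library are available. Lean on these libraries where they do the work, as an engineer would, in place of code of your own. Each camera call takes 0.05 s, during which the arm holds its last target.

## Task

Move the four sample tins from the steel cooling rack into the wooden tasting rack, one to a bay, in reverse order counted from the brass knobs: the tin nearest the cooling rack's knob goes into the bay farthest from the tasting rack's knob, and so on, until the tin that was farthest from the knob stands in the bay nearest the other knob. Keep the tins upright all the way; at the end each must stand flat on the floor of its bay, let go and still.

Things in the scene. Friction and masses are not known exactly. Their poses are not given: they have to be found in the camera images.
- tin_A: closed metal sample tin, the tallest: a plain round tin, diameter 49 mm, height 96 mm, flat lid; mass about 0.14 kg. Loose, stands upright on coaster_A at the start. Origin at the centre of its underside, z up.
- tin_B: closed metal sample tin, the widest and lowest: a plain round tin, diameter 57 mm, height 70 mm, flat lid; mass about 0.15 kg. Loose, stands upright on coaster_B at the start. Origin at the centre of its underside, z up.
- tin_C: closed metal sample tin, the square one: 49 x 49 mm, height 84 mm, flat lid, x and y axes normal to its sides; mass about 0.16 kg. Loose, stands upright on coaster_C at the start. Origin at the centre of its underside, z up.
- tin_D: closed metal sample tin, a round tin, diameter 48 mm up to height 62 mm, then a slightly domed top at 72 mm with a small black knob (diameter 20 mm) on it, 88 mm high in all; mass about 0.12 kg. Loose, stands upright on coaster_D at the start. Origin at the centre of its underside, z up.
- coaster_A: round cork coaster, diameter 70 mm, 5 mm thick, fixed on the cooling rack; it is the one on which tin_A stands at the start and so keeps that tin's starting place. All four look alike. Origin at the centre of its underside (top 5 mm above).
- coaster_B: round cork coaster, diameter 70 mm, 5 mm thick, fixed on the cooling rack; it is the one on which tin_B stands at the start and so keeps that tin's starting place. All four look alike. Origin at the centre of its underside (top 5 mm above).
- coaster_C: round cork coaster, diameter 70 mm, 5 mm thick, fixed on the cooling rack; it is the one on which tin_C stands at the start and so keeps that tin's starting place. All four look alike. Origin at the centre of its underside (top 5 mm above).
- coaster_D: round cork coaster, diameter 70 mm, 5 mm thick, fixed on the cooling rack; it is the one on which tin_D stands at the start and so keeps that tin's starting place. All four look alike. Origin at the centre of its underside (top 5 mm above).
- cooling_rack: low steel slatted rack, 100 x 328 mm, deck 12 mm high, edge rods to 17 mm; fixed, left or right of the robot. Origin: centre of its underside; y runs along the row to the brass knob at its +y end (axis at y = +184 mm, top 44 mm high). The coasters lie on the deck at x = 0, y = +123, +41, -41, -123 mm, in an order that changes from start to start.
- tasting_rack: wooden tray, 90 x 336 mm, four square bays in a row; fixed, empty, on the other side. Origin: centre of its underside; y runs along the row to the brass knob at its +y end (axis at y = +188 mm, top 44 mm high). Bay centres x = 0, y = +123, +41, -41, -123 mm; bays 74 x 74 mm inside, floor 12 mm, 8 mm thick walls to 22 mm above the counter.
Things that resemble listed ones, but are neither listed nor needed, are in the scene too. Leave any red look-alike of the tin_D alone.

How it is judged:
At the end, for the whole second after the job is handed in: Each tin is in the tasting-rack bay that mirrors its coaster's place (coaster at y on the cooling rack, tin at -y on the tasting rack): within 15 mm of the bay centre in x and in y, underside within 4 mm of the bay floor, upright within 0.1 rad, slower than 20 mm/s (x of tin_A in the frame of tasting_rack between -0.015 and 0.015 m and z of tin_A in the frame of tasting_rack between 0.008 and 0.016 m and angle between each of tin_A, tin_B, tin_C, tin_D's own z axis and vertical below 0.1 rad and linear speed of each of tin_A, tin_B, tin_C, tin_D below 0.02 m/s and ((y of coaster_A in the frame of cooling_rack between 0.103 and 0.143 m and y of tin_A in the frame of tasting_rack between -0.138 and -0.108 m) or (y of coaster_A in the frame of cooling_rack between 0.021 and 0.061 m and y of tin_A in the frame of tasting_rack between -0.056 and -0.026 m) or (y of coaster_A in the frame of cooling_rack between -0.061 and -0.021 m and y of tin_A in the frame of tasting_rack between 0.026 and 0.056 m) or (y of coaster_A in the frame of cooling_rack between -0.143 and -0.103 m and y of tin_A in the frame of tasting_rack between 0.108 and 0.138 m)) and x of tin_B in the frame of tasting_rack between -0.015 and 0.015 m and z of tin_B in the frame of tasting_rack between 0.008 and 0.016 m and ((y of coaster_B in the frame of cooling_rack between 0.103 and 0.143 m and y of tin_B in the frame of tasting_rack between -0.138 and -0.108 m) or (y of coaster_B in the frame of cooling_rack between 0.021 and 0.061 m and y of tin_B in the frame of tasting_rack between -0.056 and -0.026 m) or (y of coaster_B in the frame of cooling_rack between -0.061 and -0.021 m and y of tin_B in the frame of tasting_rack between 0.026 and 0.056 m) or (y of coaster_B in the frame of cooling_rack between -0.143 and -0.103 m and y of tin_B in the frame of tasting_rack between 0.108 and 0.138 m)) and x of tin_C in the frame of tasting_rack between -0.015 and 0.015 m and z of tin_C in the frame of tasting_rack between 0.008 and 0.016 m and ((y of coaster_C in the frame of cooling_rack between 0.103 and 0.143 m and y of tin_C in the frame of tasting_rack between -0.138 and -0.108 m) or (y of coaster_C in the frame of cooling_rack between 0.021 and 0.061 m and y of tin_C in the frame of tasting_rack between -0.056 and -0.026 m) or (y of coaster_C in the frame of cooling_rack between -0.061 and -0.021 m and y of tin_C in the frame of tasting_rack between 0.026 and 0.056 m) or (y of coaster_C in the frame of cooling_rack between -0.143 and -0.103 m and y of tin_C in the frame of tasting_rack between 0.108 and 0.138 m)) and x of tin_D in the frame of tasting_rack between -0.015 and 0.015 m and z of tin_D in the frame of tasting_rack between 0.008 and 0.016 m and ((y of coaster_D in the frame of cooling_rack between 0.103 and 0.143 m and y of tin_D in the frame of tasting_rack between -0.138 and -0.108 m) or (y of coaster_D in the frame of cooling_rack between 0.021 and 0.061 m and y of tin_D in the frame of tasting_rack between -0.056 and -0.026 m) or (y of coaster_D in the frame of cooling_rack between -0.061 and -0.021 m and y of tin_D in the frame of tasting_rack between 0.026 and 0.056 m) or (y of coaster_D in the frame of cooling_rack between -0.143 and -0.103 m and y of tin_D in the frame of tasting_rack between 0.108 and 0.138 m))); the robot touches nothing.
It fails at once if a tin is tipped over (more than 0.7 rad from upright) (angle between any of tin_A, tin_B, tin_C, tin_D's own z axis and vertical above 0.7 rad).
It also fails if it takes over 128 s, if anything falls off the work surface, if the arm or the gripper's body presses on something with over 40 N, if the wrist force passes 120 N, or if a joint passes its speed limit or range.

## Working session

There is one attempt and no reset: what is moved stays moved. The work goes in short steps, Python scripts to look and compute and a tool call to move; the robot and the scene stay as the last step left them, time stands still between calls to the robot, and variables do not carry over. Pictures are saved under pics/ and viewed, and the job is handed in when it is done.

Besides the shell and the picture viewer there is one more tool, called after ">>>" as name(argument=value, ...) on one line, values as JSON. step_arm: Moves the arm, as the interface text tells. Its arguments: {"type":"object","properties":{"deltas":{"type":"array"},"newtons":{"type":"number"}},"required":["deltas"]}

```bash
mkdir -p pics; python3 - <<'E'
from bench import ctrl, optics
import cv2, numpy as np
s=ctrl.get_state()
for k,v in s.items(): print(k,np.round(v,3))
for n in ["scene","top","wrist"]:
    im=optics.get_image(n); cv2.imwrite(f"pics/{n}0.png",im[:,:,::-1])
    c=optics.get_calibration(n); print(n,{k:np.round(v,3).tolist() for k,v in c.items()})
E
```

```text
time 0.0
joint_positions [ 1.138  0.322 -0.07   1.452  0.023  1.371 -0.057]
qd [ 0.001 -0.001  0.001 -0.001  0.002  0.    -0.001]
joint_torque [-1.0000e-03 -4.9129e+01 -4.0400e-01 -3.1253e+01 -6.4000e-02  4.4000e-02
  0.0000e+00]
position [ 0.281 -0.586  0.221]
tool_rot [-3.062e+00 -6.960e-01  1.000e-03]
ft_force [ 0.659 -0.634 -0.379]
torque [ 0.002 -0.009  0.068]
grip_width 0.999
scene {'K': [[400.532, 0.0, 282.129], [0.0, 400.532, 202.616], [0.0, 0.0, 1.0]], 'R': [[0.62, 0.784, 0.019], [0.497, -0.374, -0.783], [-0.607, 0.495, -0.622]], 't': [-0.291, -0.19, 1.187]}
top {'K': [[484.75, 0.0, 277.2], [0.0, 484.75, 208.801], [0.0, 0.0, 1.0]], 'R': [[0.026, -1.0, 0.004], [-0.991, -0.027, -0.133], [0.133, -0.001, -0.991]], 't': [-0.011, 0.49, 1.036]}
wrist {'K': [[329.189, 0.0, 278.845], [0.0, 329.189, 212.629], [0.0, 0.0, 1.0]], 'R': [[0.432, -0.902, -0.001], [-0.868, -0.416, 0.271], [-0.245, -0.116, -0.963]], 't': [-0.65, -0.033, 0.39]}
```

View pics/top0.png

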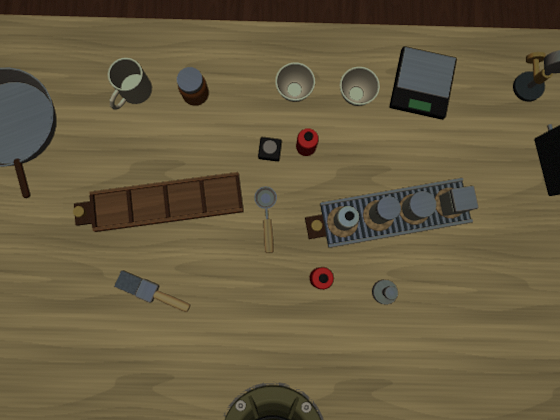

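View pics/scene0.png

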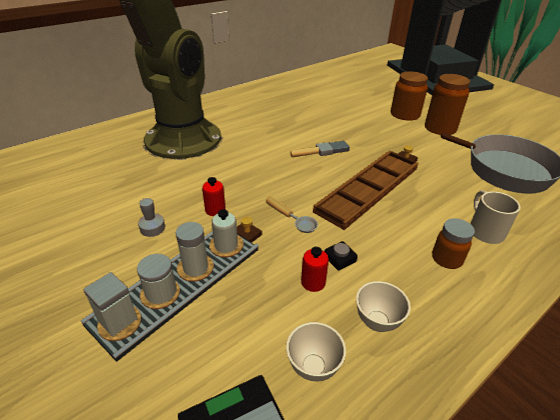

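View pics/wrist0.png

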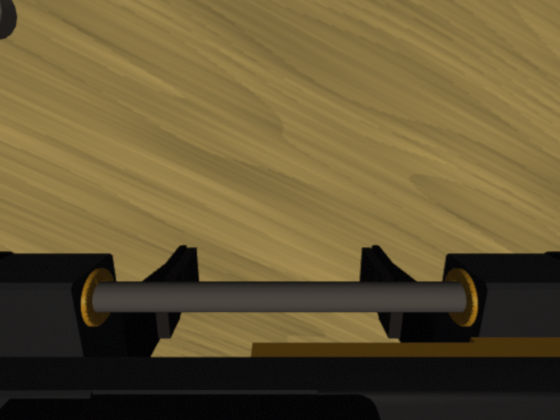

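```bash
python3 - <<'E'
import cv2
im=cv2.imread("pics/top0.png")
a=cv2.resize(im[165:255,295:485],None,fx=4,fy=4,interpolation=cv2.INTER_CUBIC)
b=cv2.resize(im[165:255,65:255],None,fx=4,fy=4,interpolation=cv2.INTER_CUBIC)
s=cv2.imread("pics/scene0.png")
c=cv2.resize(s[190:360,75:275],None,fx=3.5,fy=3.5,interpolation=cv2.INTER_CUBIC)
g=lambda x:cv2.convertScaleAbs(x,alpha=1.6,beta=10)
cv2.imwrite("pics/ca.png",g(a));cv2.imwrite("pics/cb.png",g(b));cv2.imwrite("pics/cc.png",c)
E
```

```text
(no output)
```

View pics/ca.png

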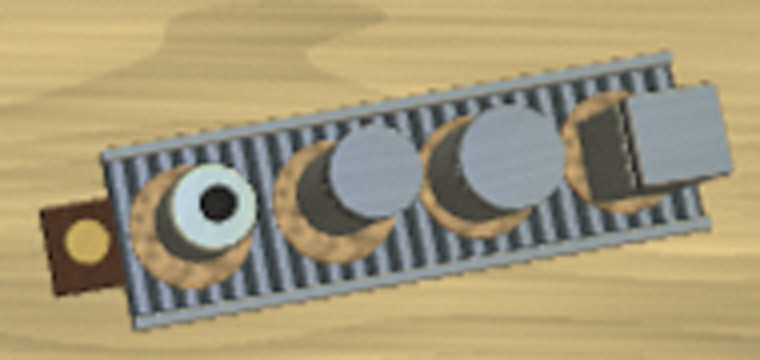

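View pics/cb.png

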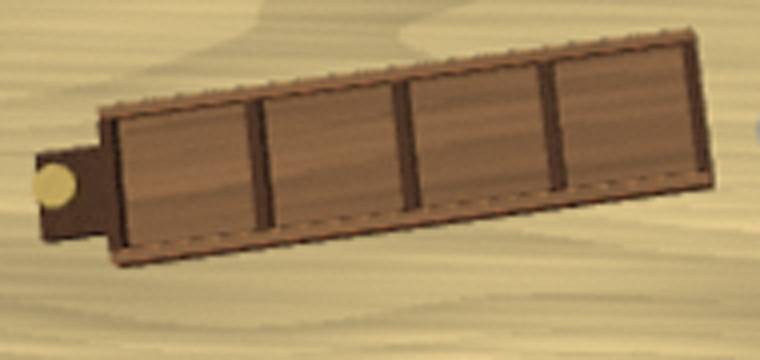

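View pics/cc.png

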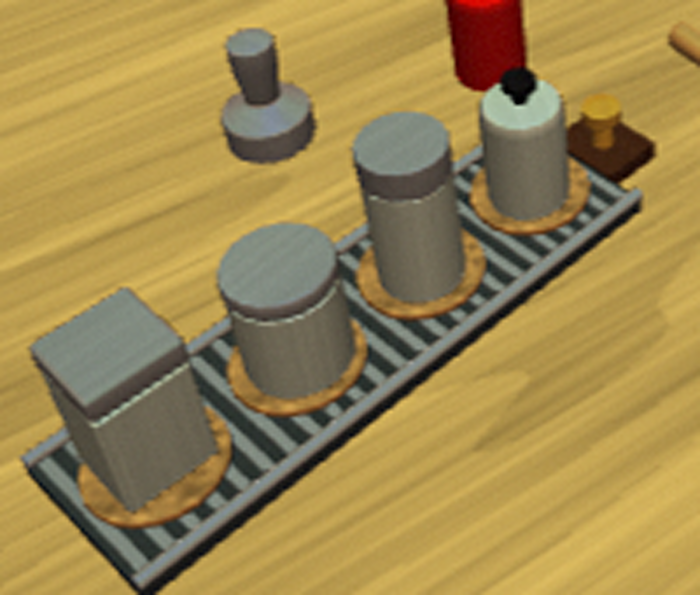

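```bash
cat > h.py <<'E'
from bench import ctrl, optics
import numpy as np, cv2
def ray(n,px,z,c=None):
    c=c or optics.get_calibration(n); K,R,t=map(np.array,(c["K"],c["R"],c["t"]))
    px=np.atleast_2d(px).astype(float)
    d=(R.T@np.linalg.inv(K)@np.c_[px,np.ones(len(px))].T).T; o=-R.T@t
    return o+d*((z-o[2])/d[:,2])[:,None]
def proj(n,P,c=None):
    c=c or optics.get_calibration(n); K,R,t=map(np.array,(c["K"],c["R"],c["t"]))
    q=(K@(R@np.atleast_2d(P).T+t[:,None])).T; return q[:,:2]/q[:,2:]
def rigid(L,W):
    L,W=np.array(L),np.array(W)[:,:2]; a=L-L.mean(0); b=W-W.mean(0)
    th=np.arctan2((a[:,0]*b[:,1]-a[:,1]*b[:,0]).sum(),(a*b).sum())
    R=np.array([[np.cos(th),-np.sin(th)],[np.sin(th),np.cos(th)]]); t=W.mean(0)-R@L.mean(0)
    return th,R,t,W-(L@R.T+t)
E
python3 - <<'E'
from h import *
np.set_printoptions(precision=4,suppress=True)
c=optics.get_calibration("top");print(-np.array(c["R"]).T@c["t"])
u=lambda p,o:np.array(p)/4.+o-0.4
# order: far-left(+x,+y), far-right(+x,-y), near-right, near-left
A=ray("top",u([(104,155),(670,54),(708,227),(135,327)],(295,165)),0.017)
kA=ray("top",u([(87,241)],(295,165)),0.044)
print(A,kA)
L=[(.05,.164),(.05,-.164),(-.05,-.164),(-.05,.164)]
print("cool",rigid(L+[(0,.184)],np.r_[A,kA]))
B=ray("top",u([(100,107),(692,30),(714,185),(119,265)],(65,165)),0.022)
kB=ray("top",u([(54,185)],(65,165)),0.044)
L=[(.045,.168),(.045,-.168),(-.045,-.168),(-.045,.168)]
print(B,kB);print("taste",rigid(L+[(0,.188)],np.r_[B,kB]))
for n,p,z in [("D",(217,202),.012+.005+.088),("A",(376,171),.017+.096),("B",(512,156),.017+.07),("C",(680,136),.017+.084)]:
    print(n,ray("top",u([p],(295,165)),z))
q=ray("top",u([(624,98),(716,84),(734,174),(642,188)],(295,165)),.101);print(q, np.degrees(np.arctan2(*(q[1]-q[0])[[1,0]])))
E
```

```text
[0.3478 0.0025 1.0921]
[[ 0.5071 -0.095   0.017 ]
 [ 0.5734 -0.414   0.017 ]
 [ 0.4756 -0.4329  0.017 ]
 [ 0.4113 -0.1136  0.017 ]] [[ 0.4556 -0.084   0.044 ]]
cool (np.float64(0.2004634667777272), array([[ 0.98  , -0.1991],
       [ 0.1991,  0.98  ]]), array([ 0.4919, -0.264 ]), array([[-0.0012, -0.0017],
       [-0.0002,  0.0007],
       [-0.    ,  0.0018],
       [ 0.001 , -0.0004],
       [ 0.0004, -0.0004]]))
[[0.5195 0.422  0.022 ]
 [0.5723 0.0932 0.022 ]
 [0.4848 0.0777 0.022 ]
 [0.4314 0.4046 0.022 ]] [[0.4723 0.435  0.044 ]]
taste (np.float64(0.16154022077158958), array([[ 0.987 , -0.1608],
       [ 0.1608,  0.987 ]]), array([0.5021, 0.2494]), array([[-0.    , -0.0004],
       [-0.0012,  0.0024],
       [ 0.0001,  0.0013],
       [ 0.0007, -0.0033],
       [ 0.0004,  0.0001]]))
D [[ 0.4713 -0.1454  0.105 ]]
A [[ 0.4884 -0.2252  0.113 ]]
B [[ 0.502  -0.3026  0.087 ]]
C [[ 0.5127 -0.3856  0.101 ]]
[[ 0.5319 -0.357   0.101 ]
 [ 0.5405 -0.4051  0.101 ]
 [ 0.4935 -0.4131  0.101 ]
 [ 0.4849 -0.3653  0.101 ]] -79.74618993355996
```

Choice: candidates for the tins, in top-view pixels. On the steel rack starting at its knob (317,225):
- D, pale lid with black knob, (349,215).
- A, tall, (389,207).
- B, wide and low, (423,204).
- C, square, (465,199).

Rejected: the red look-alikes at (307,142) and (322,278), the tamper at (385,292) and the jar at (192,85). The crop confirms the order D, A, B, C. So C goes to tasting y=+123, B to +41, A to −41 and D to −123.

```bash
cat >> h.py <<'E'
from scipy.spatial.transform import Rotation as Ro
COOL=(0.2005,np.array([.4919,-.2640])); TASTE=(0.1615,np.array([.5021,.2494]))
def spot(rack,y): th,t=rack; return t+np.array([-np.sin(th),np.cos(th)])*y
def plan(xyz,yaw):
    """delta (tool axes; deg, mm) from the measured pose to tool-down pose with jaw axis at yaw"""
    s=ctrl.get_state(); R=Ro.from_rotvec(s["tool_rot"]); p=np.array(s["position"])
    best=None
    for k in (0,np.pi):
        y=np.array([np.cos(yaw+k),np.sin(yaw+k),0]);z=np.array([0,0,-1.]);x=np.cross(y,z)
        D=R.inv()*Ro.from_matrix(np.c_[x,y,z]); 
        if best is None or D.magnitude()<best.magnitude(): best=D
    d=R.inv().apply(np.array(xyz)-p)*1000
    print("t",round(s["time"],2),"pos",np.round(p,4),"turn",np.round(np.degrees(best.as_rotvec()),2),"shift",np.round(d,1),"|",round(np.linalg.norm(d)),"grip",round(s["grip_width"],3),"F",np.round(s["ft_force"],1))
E
python3 -c "
from h import *
plan([.5127,-.3856,.22],.19)"
```

```text
t 0.15 pos [ 0.2806 -0.5859  0.2217] turn [-7.000e-02 -5.000e-02 -7.529e+01] shift [295.8 -80.3   1.8] | 307 grip 1.001 F [0.6 0.3 0.7]
```

>>> step_arm(deltas=[[0,0,-9.4,37,-10,0,87],[0,0,-18.8,74,-20,0,87],[0,0,-28.2,111,-30,0,87],[0,0,-37.6,148,-40,0,87],[0,0,-47,185,-50,0,87],[0,0,-56.4,222,-60,0,87],[0,0,-65.8,259,-70,0,87],[0,0,-75.2,296,-80,0,87]], newtons=20)

```text
time: 1.15
position: [0.5139, -0.3852, 0.2222]
tool_rot: [-1.996, -2.426, 0.0]
ft_force: [0.3, -0.1, 0.8]
grip_width: 1.003
```

```bash
python3 -c "
from h import *
plan([.5127,-.3856,.22],.19)
im=optics.get_image('wrist'); cv2.imwrite('pics/w1.png',im[:,:,::-1])
"
```

```text
t 1.15 pos [ 0.5139 -0.3852  0.2222] turn [-0.02 -0.02  0.22] shift [-0.1 -1.2  2.2] | 3 grip 1.003 F [ 0.3 -0.1  0.8]
```

View pics/w1.png

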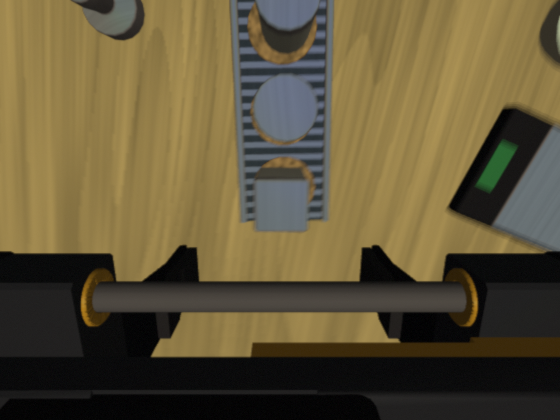

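```bash
python3 -c "
from h import *
for n,p,z in [('C',[(255,179),(308,179),(307,230),(256,231)],.101),('B',[(285,108)],.087)]:
    q=ray('wrist',p,z); print(n,np.round(q,4),np.round(q.mean(0),4))
im=cv2.imread('pics/w1.png')[60:250,220:350]; cv2.imwrite('pics/w1c.png',cv2.resize(im,None,fx=3,fy=3))
"
```

```text
C [[ 0.4937 -0.3591  0.101 ]
 [ 0.5388 -0.3497  0.101 ]
 [ 0.5486 -0.3954  0.101 ]
 [ 0.5035 -0.4057  0.101 ]] [ 0.5211 -0.3775  0.101 ]
B [[ 0.5071 -0.2958  0.087 ]] [ 0.5071 -0.2958  0.087 ]
```

View pics/w1c.png

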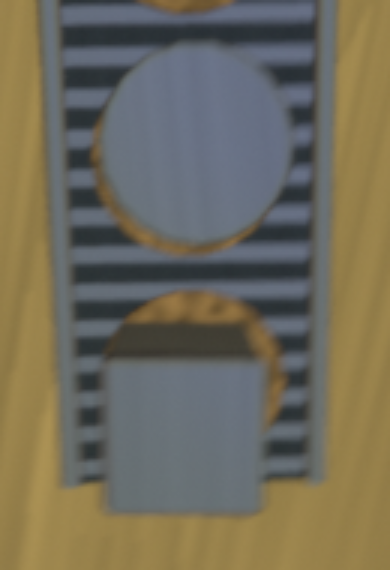

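```bash
python3 -c "
from h import *
c=optics.get_calibration('wrist');print(np.round(-np.array(c['R']).T@c['t'],4),np.round(c['R'],3).tolist())
q=ray('wrist',[(241.3,222),(328,220.5),(234,60),(331.5,60)],.017);print(np.round(q,4),np.linalg.norm(q[0]-q[1]))
Lw=lambda x,y:np.r_[spot(COOL,y)+x*np.array([np.cos(.2005),np.sin(.2005)]),.017]
print(np.round(proj('wrist',[Lw(-.05,-.164),Lw(.05,-.164)]),1), Lw(-.05,-.164),Lw(.05,-.164))
print('scene rack',np.round(proj('scene',[Lw(-.05,-.164),Lw(.05,-.164),Lw(-.05,.164),Lw(.05,.164)]),1))
for a in ([.5127,-.3856,.101],[.5211,-.3775,.101]): print(np.round(proj('scene',[a]),1))
"
```

```text
[ 0.5026 -0.3076  0.3842] [[0.979, 0.205, 0.005], [0.196, -0.943, 0.269], [0.06, -0.262, -0.963]]
[[ 0.4849 -0.4274  0.017 ]
 [ 0.5835 -0.405   0.017 ]
 [ 0.4472 -0.2578  0.017 ]
 [ 0.545  -0.2373  0.017 ]] 0.10115194424464981
[[232.4 226.3]
 [317.7 226.6]] [ 0.47556378 -0.43467257  0.017     ] [ 0.57356049 -0.41475664  0.017     ]
scene rack [[ 81.4 319.1]
 [114.6 354.9]
 [224.5 222.3]
 [258.3 243.6]]
[[105.8 286.2]]
[[113.  287.1]]
```

```bash
python3 -c "
from h import *
plan([.5127,-.3856,.22],.19)
c=optics.get_calibration('wrist'); im=optics.get_image('wrist'); cv2.imwrite('pics/w2.png',im[:,:,::-1])
s=ctrl.get_state(); p=s['position']; R=Ro.from_rotvec(s['tool_rot']).as_matrix(); print(np.round(R,3).tolist())
tc=-np.array(c['R']).T@c['t']; print('cam in tool',np.round(R.T@(tc-p),4), np.round(np.array(c['R'])@R,3).tolist())
for n in ('top','scene'):
    im=optics.get_image(n); cv2.imwrite('pics/%s2.png'%n,im[:,:,::-1]); print(n,np.round(proj(n,[p,p+R@[0,.0435,0],p-R@[0,.0435,0],p+R@[0,.0585,0],p-R@[0,.0585,0],[0,0,0]]),1).tolist())
"
```

```text
t 1.2 pos [ 0.519  -0.3791  0.2222] turn [ 0.24 -0.19  0.96] shift [-5.1 -7.5  2.2] | 9 grip 1.002 F [ 3.8  4.3 -0.1]
[[-0.198, 0.98, 0.002], [0.98, 0.198, 0.004], [0.003, 0.003, -1.0]]
cam in tool [ 0.0749  0.0004 -0.1617] [[0.007, 1.0, -0.002], [-0.962, 0.006, -0.271], [-0.271, 0.004, 0.962]]
top [[487.5, 185.7], [482.1, 162.7], [492.9, 209.0], [480.3, 154.9], [494.8, 217.1], [272.0, 438.0]]
scene [[88.1, 228.5], [105.4, 243.2], [72.1, 214.9], [111.7, 248.6], [66.8, 210.5], [183.8, 138.4]]
```

View pics/top2.png

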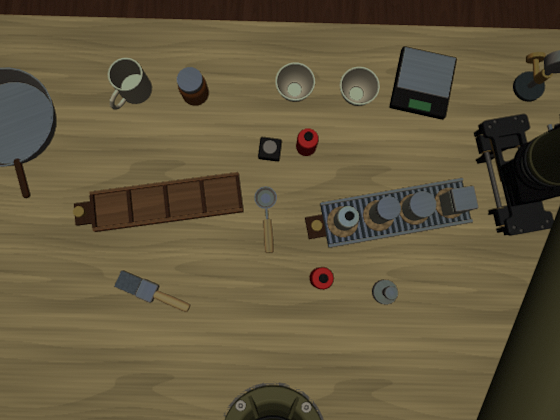

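View pics/scene2.png

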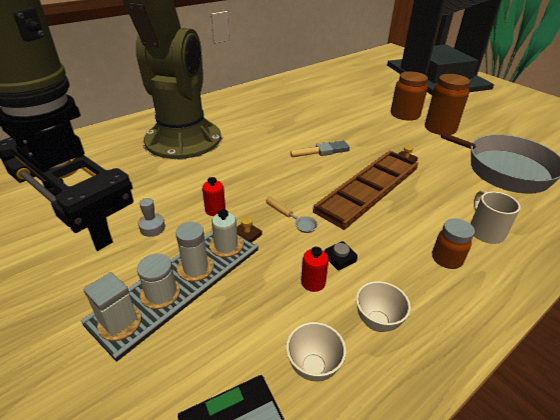

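>>> step_arm(deltas=[[0,0,0,0,0,10,87],[0,0,0,0,0,25,87],[0,0,0,0,0,45,87],[0,0,0,0,0,65,87],[0,0,0,0,0,75,87],[0,0,0,0,0,80,87],[0,0,0,0,0,80,87],[0,0,0,0,0,80,87]])

```text
time: 2.35
position: [0.5137, -0.3864, 0.1434]
tool_rot: [2.001, 2.42, -0.0]
ft_force: [0.2, 0.4, -0.4]
grip_width: 1.002
```

```bash
python3 -c "
from h import *
plan([.5127,-.3856,.048],.19)
c=optics.get_calibration('wrist');im=optics.get_image('wrist'); cv2.imwrite('pics/w3.png',im[:,:,::-1])
import pickle;pickle.dump(c,open('w3.pkl','wb'))
plan([.5127,-.3856,.048],.19)
"
```

```text
t 2.35 pos [ 0.5137 -0.3864  0.1434] turn [ 0.05  0.07 -0.08] shift [ 1.1 -0.9 95.4] | 95 grip 1.002 F [ 0.2  0.4 -0.4]
t 2.4 pos [ 0.5137 -0.3864  0.1434] turn [ 0.05  0.07 -0.08] shift [ 1.1 -0.9 95.4] | 95 grip 0.997 F [ 0.1 -0.7  0.1]
```

View pics/w3.png

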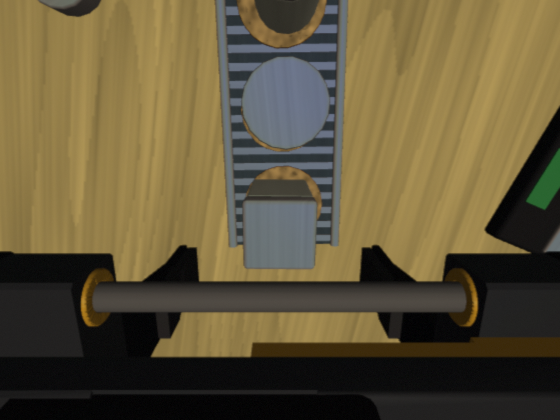

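```bash
python3 -c "
from h import *
for n,p,z in [('C',[(244,198),(315.5,198),(315,268.5),(244.5,268.5)],.101),('B',[(286,103)],.087)]:
    q=ray('wrist',p,z); print(n,np.round(q,4).tolist(),np.round(q.mean(0),4))
q=ray('wrist',[(233,246),(337,245)],.017);print(q,q.mean(0))
print(spot(COOL,-.164),spot(COOL,-.123))
"
```

```text
C [[0.4866, -0.3653, 0.101], [0.5313, -0.3568, 0.101], [0.5416, -0.4047, 0.101], [0.4947, -0.4136, 0.101]] [ 0.5135 -0.3851  0.101 ]
B [[0.502, -0.3033, 0.087]] [ 0.502  -0.3033  0.087 ]
[[ 0.47871745 -0.43390883  0.017     ]
 [ 0.57416277 -0.41479568  0.017     ]] [ 0.52644011 -0.42435226  0.017     ]
[ 0.52456213 -0.42471461] [ 0.5163966  -0.38453596]
```

>>> step_arm(deltas=[[0,0,0,0,0,15,87],[0,0,0,0.5,-0.5,35,87],[0,0,0,0.5,-0.5,55,87],[0,0,0,0.5,-0.5,75,87],[0,0,0,0.5,-0.5,87,87],[0,0,0,0.5,-0.5,95,87],[0,0,0,0.5,-0.5,95,87],[0,0,0,0.5,-0.5,95,80]])

```text
time: 3.4
position: [0.5132, -0.3861, 0.0483]
tool_rot: [2.002, 2.42, -0.0]
ft_force: [0.1, -0.6, -0.5]
grip_width: 0.953
```

>>> step_arm(deltas=[[0,0,0,0,0,0,70],[0,0,0,0,0,0,60],[0,0,0,0,0,0,50],[0,0,0,0,0,0,44],[0,0,0,0,0,0,40],[0,0,0,0,0,0,40],[0,0,0,0,0,0,40],[0,0,0,0,0,0,40]], newtons=20)

```text
time: 4.4
position: [0.5129, -0.3858, 0.0477]
tool_rot: [2.002, 2.42, 0.0]
ft_force: [1.4, -0.1, 0.1]
grip_width: 0.561
```

>>> step_arm(deltas=[[0,0,0,0,0,-5,40],[0,0,0,0,0,-20,40],[0,0,0,0,0,-45,40],[0,0,0,0,0,-75,40],[0,0,0,0,0,-105,40],[0,0,0,0,0,-125,40],[0,0,0,0,0,-130,40],[0,0,0,0,0,-130,40]])

```text
time: 5.4
position: [0.5123, -0.3857, 0.1771]
tool_rot: [-2.002, -2.42, 0.0]
ft_force: [-0.4, -0.2, -1.7]
grip_width: 0.558
```

```bash
python3 -c "
from h import *
b=spot(TASTE,.123);print(b)
plan([*b,.178],.1615)
plan([*b,.178],.1615)
"
```

```text
[0.48232174 0.37079943]
t 5.4 pos [ 0.5123 -0.3857  0.1771] turn [-0.03 -0.02  1.54] shift [ 7.487e+02  1.123e+02 -7.000e-01] | 757 grip 0.558 F [-0.4 -0.2 -1.7]
t 5.4 pos [ 0.5123 -0.3857  0.1771] turn [-0.03 -0.02  1.54] shift [ 7.487e+02  1.123e+02 -7.000e-01] | 757 grip 0.558 F [-0.4 -0.2 -1.7]
```

>>> step_arm(deltas=[[0,0,0,15,2,0,40],[0,0,0,45,7,0,40],[0,0,0.3,90,14,0,40],[0,0,0.5,140,21,0,40],[0,0,0.8,190,28,0,40],[0,0,1,240,36,0,40],[0,0,1.2,290,43,0,40],[0,0,1.5,340,51,0,40]])

```text
time: 6.4
position: [0.4975, -0.0396, 0.1766]
tool_rot: [-2.032, -2.394, 0.002]
ft_force: [1.1, 0.2, -2.2]
grip_width: 0.559
```

>>> step_arm(deltas=[[0,0,0,50,6,0,40],[0,0,0,100,12,0,40],[0,0,0,150,18,0,40],[0,0,0,200,24,0,40],[0,0,0,250,30,0,40],[0,0,0,300,36,0,40],[0,0,0,345,42,0,40],[0,0,0,380,46,0,40]])

```text
time: 7.4
position: [0.4807, 0.3426, 0.1765]
tool_rot: [-2.03, -2.396, 0.002]
ft_force: [0.2, -0.2, -1.9]
grip_width: 0.563
```

>>> step_arm(deltas=[[0,0,0,20,3,0,40],[0,0,0,27,4,0,40],[0,0,0,27,4,0,40],[0,0,0,27,4,0,40],[0,0,0,27,4,0,40],[0,0,0,27,4,0,40],[0,0,0,27,4,0,40],[0,0,0,27,4,0,40]])

```text
time: 8.4
position: [0.4826, 0.3674, 0.1775]
tool_rot: [2.034, 2.394, -0.0]
ft_force: [0.1, -0.5, -1.0]
grip_width: 0.56
```

```bash
cat > look.py <<'E'
from h import *
import sys,pickle
def look(tag,cams=("wrist",)):
    for n in cams:
        c=optics.get_calibration(n); im=optics.get_image(n); pickle.dump(c,open(f"{n}_{tag}.pkl","wb"))
        cv2.imwrite(f"pics/{n}_{tag}.png",im[:,:,::-1])
look(sys.argv[1],sys.argv[2].split(","))
E
python3 -c "
from h import *
b=spot(TASTE,.123)
plan([*b,.178],.1615)
"; python3 look.py p1 wrist
```

```text
t 8.4 pos [0.4826 0.3674 0.1775] turn [-0.    0.01  0.04] shift [ 3.4  0.3 -0.5] | 3 grip 0.56 F [ 0.1 -0.5 -1. ]
```

View pics/wrist_p1.png

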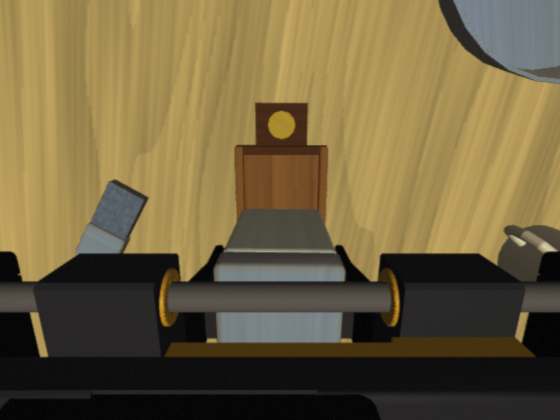

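```bash
python3 -c "
from h import *
import pickle
c=pickle.load(open('wrist_p1.pkl','rb'))
W=np.r_[ray('wrist',[(235.5,146),(327.5,146)],.022,c),ray('wrist',[(281.7,124.5)],.044,c)]
print(np.round(W,4))
th,t=TASTE;R=np.array([[np.cos(th),-np.sin(th)],[np.sin(th),np.cos(th)]])
print(np.round((W[:,:2]-t)@R,4))
"
```

```text
[[0.4337 0.4099 0.022 ]
 [0.5197 0.4239 0.022 ]
 [0.4734 0.4366 0.044 ]]
[[-0.0417  0.1694]
 [ 0.0454  0.1694]
 [ 0.0018  0.1894]]
```

>>> step_arm(deltas=[[0,0,0,4,1,10,40],[0,0,0,4,1,35,40],[0,0,0,4,1,65,40],[0,0,0,4,1,95,40],[0,0,0,4,1,115,40],[0,0,0,4,1,128,40],[0,0,0,4,1,131,40],[0,0,0,4,1,131,40]])

```text
time: 9.45
position: [0.4833, 0.3721, 0.0471]
tool_rot: [2.034, 2.394, 0.002]
ft_force: [0.2, 0.7, -1.9]
grip_width: 0.56
```

```bash
python3 -c "
from h import *
b=spot(TASTE,.123)
plan([*(b+.001),.043],.1615)
"
```

```text
t 9.45 pos [0.4833 0.3721 0.0471] turn [ 0.05 -0.03  0.05] shift [-0.3 -0.   4.1] | 4 grip 0.56 F [ 0.2  0.7 -1.9]
```

>>> step_arm(deltas=[[0,0,0,0,0,2,40],[0,0,0,0,0,4,40],[0,0,0,0,0,4.5,40],[0,0,0,0,0,4.5,40],[0,0,0,0,0,4.5,52],[0,0,0,0,0,4.5,60],[0,0,0,0,0,4.5,75],[0,0,0,0,0,4.5,85]])

```text
time: 10.45
position: [0.4828, 0.3716, 0.0419]
tool_rot: [-2.034, -2.394, 0.0]
ft_force: [0.4, -0.0, -0.3]
grip_width: 0.832
```

>>> step_arm(deltas=[[0,0,0,0,0,0,85],[0,0,0,0,0,-15,87],[0,0,0,0,0,-45,87],[0,0,0,0,0,-80,87],[0,0,0,0,0,-115,87],[0,0,0,-20,0,-140,87],[0,0,0,-60,-6,-150,87],[0,0,0,-110,-12,-150,87]])

```text
time: 11.45
position: [0.489, 0.2619, 0.1943]
tool_rot: [2.03, 2.396, 0.005]
ft_force: [0.5, -1.0, 0.8]
grip_width: 0.999
```

```bash
python3 look.py p2 wrist,top
python3 -c "
from h import *
plan([.502,-.303,.2],.19)
"
```

```text
t 11.55 pos [0.491  0.2545 0.1929] turn [ 0.08  0.3  -2.08] shift [-552.6  -74.5   -4.4] | 558 grip 0.999 F [-0.4 -0.6  0.3]
```

View pics/wrist_p2.png

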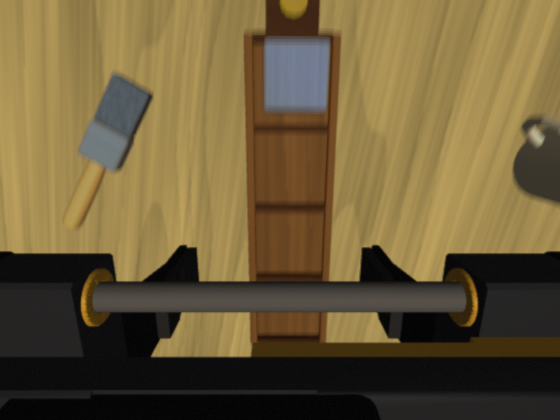

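View pics/top_p2.png

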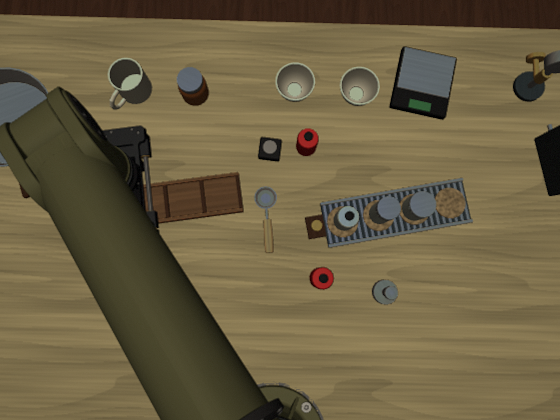

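>>> step_arm(deltas=[[0,0,0,-40,-5,0,87],[0,0,-0.2,-100,-14,0,87],[0,0,-0.5,-160,-22,0,87],[0,0,-0.8,-220,-30,0,87],[0,0,-1,-280,-39,0,87],[0,0,-1.2,-340,-47,0,87],[0,0,-1.4,-400,-56,0,87],[0,0,-1.6,-460,-64,0,87]])

```text
time: 12.55
position: [0.5006, -0.2044, 0.1933]
tool_rot: [1.998, 2.422, 0.001]
ft_force: [2.1, 0.6, 0.2]
grip_width: 1.002
```

>>> step_arm(deltas=[[0,0,0,-45,-5,0,87],[0,0,0,-80,-10,0,87],[0,0,0,-97,-11,0,87],[0,0,0,-99,-11,10,87],[0,0,0,-99,-11,30,87],[0,0,0,-99,-11,50,87],[0,0,0,-99,-11,55,87],[0,0,0,-99,-11,55,87]])

```text
time: 13.55
position: [0.5078, -0.3019, 0.1364]
tool_rot: [-1.999, -2.422, 0.0]
ft_force: [0.1, 0.4, -0.5]
grip_width: 0.998
```

```bash
python3 -c "
from h import *
plan([.502,-.303,.038],.19)
"; python3 look.py p3 wrist
```

```text
t 13.55 pos [ 0.5078 -0.3019  0.1364] turn [-0.04 -0.04  0.06] shift [-0.1 -5.8 98.5] | 99 grip 0.998 F [ 0.1  0.4 -0.5]
```

View pics/wrist_p3.png

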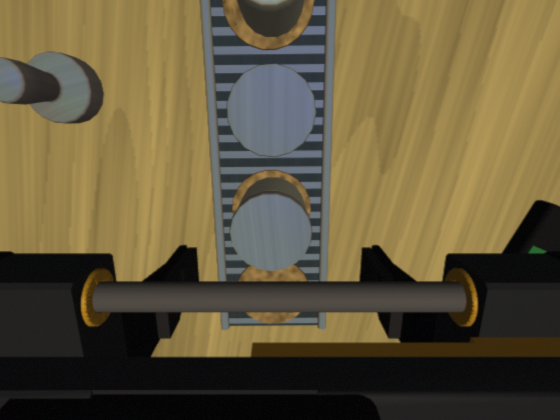

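```bash
python3 -c "
from h import *
for n,p,z in [('B',[(271.5,230.5)],.087),('A',[(272,111)],.113)]:
    print(n,np.round(ray('wrist',p,z),4))
q=ray('wrist',[(271.5,230.5)],.087)[0]
plan([q[0],q[1],.038],.19)
"
```

```text
B [[ 0.5025 -0.3019  0.087 ]]
A [[ 0.4892 -0.2261  0.113 ]]
t 13.6 pos [ 0.5082 -0.3022  0.1372] turn [0.01 0.01 0.04] shift [ 1.4 -5.5 99.2] | 99 grip 1.002 F [-0.5 -0.3  0.4]
```

>>> step_arm(deltas=[[0,0,0,0.5,-4,10,87],[0,0,0,0.5,-5.5,30,87],[0,0,0,0.5,-5.5,55,87],[0,0,0,0.5,-5.5,78,87],[0,0,0,0.5,-5.5,92,87],[0,0,0,0.5,-5.5,98.5,87],[0,0,0,0.5,-5.5,98.5,87],[0,0,0,0.5,-5.5,98.5,80]])

```text
time: 14.6
position: [0.5031, -0.3034, 0.0394]
tool_rot: [1.999, 2.421, 0.0]
ft_force: [0.3, -0.2, 0.3]
grip_width: 0.953
```

>>> step_arm(deltas=[[0,0,0,0,0,0,72],[0,0,0,0,0,0,65],[0,0,0,0,0,0,58],[0,0,0,0,0,0,52],[0,0,0,0,0,0,48],[0,0,0,0,0,0,48],[0,0,0,0,0,0,48],[0,0,0,0,0,0,48]], newtons=20)

```text
time: 15.6
position: [0.5023, -0.3031, 0.0386]
tool_rot: [-2.0, -2.422, 0.0]
ft_force: [-1.9, -0.1, 1.5]
grip_width: 0.648
```

>>> step_arm(deltas=[[0,0,0,0,0,-5,48],[0,0,0,0,0,-20,48],[0,0,0,0,0,-45,48],[0,0,0,0,0,-75,48],[0,0,0,0,0,-105,48],[0,0,0,0,0,-128,48],[0,0,0,0,0,-134,48],[0,0,0,0,0,-134,48]])

```text
time: 16.6
position: [0.5025, -0.303, 0.1727]
tool_rot: [2.0, 2.422, -0.0]
ft_force: [-0.3, 0.7, -2.0]
grip_width: 0.648
```

```bash
python3 -c "
from h import *
b=spot(TASTE,.041)+.001;print(b)
plan([*b,.173],.1615)
"
```

```text
[0.49650725 0.29086648]
t 16.6 pos [ 0.5025 -0.303   0.1727] turn [0.01 0.03 1.65] shift [ 5.843e+02  1.065e+02 -5.000e-01] | 594 grip 0.648 F [-0.3  0.7 -2. ]
```

>>> step_arm(deltas=[[0,0,0,15,3,0,48],[0,0,0,45,8,0,48],[0,0,0.3,90,16,0,48],[0,0,0.5,140,25,0,48],[0,0,0.8,190,35,0,48],[0,0,1,240,44,0,48],[0,0,1.3,290,53,0,48],[0,0,1.6,340,62,0,48]])

```text
time: 17.6
position: [0.4976, 0.0452, 0.1716]
tool_rot: [-2.032, -2.394, 0.002]
ft_force: [0.5, -0.0, -0.6]
grip_width: 0.649
```

>>> step_arm(deltas=[[0,0,0,50,8,0,48],[0,0,0,100,16,0,48],[0,0,0,150,24,0,48],[0,0,0,195,31,0,48],[0,0,0,225,35,0,48],[0,0,0,243,37.5,0,48],[0,0,0,245,37.5,0,48],[0,0,0,245,37.5,0,48]])

```text
time: 18.6
position: [0.4958, 0.2898, 0.1719]
tool_rot: [-2.034, -2.394, 0.003]
ft_force: [-0.7, -0.2, -1.5]
grip_width: 0.65
```

```bash
python3 -c "
from h import *
b=spot(TASTE,.041)+.001
plan([*b,.0335],.1615)
"; python3 look.py p4 wrist; python3 -c "
from h import *
b=spot(TASTE,.041)+.001
plan([*b,.0335],.1615)"
```

```text
t 18.6 pos [0.4958 0.2898 0.1719] turn [-0.07  0.06  0.06] shift [  1.1   1.  138.4] | 138 grip 0.65 F [-0.7 -0.2 -1.5]
t 18.65 pos [0.4963 0.2893 0.172 ] turn [-0.05  0.07 -0.  ] shift [  1.7   0.6 138.5] | 139 grip 0.644 F [-0.7 -0.4 -1. ]
```

View pics/wrist_p4.png

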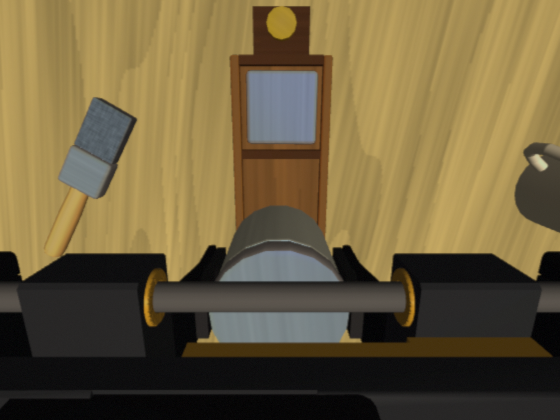

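```bash
python3 -c "
from h import *
import pickle
c=pickle.load(open('wrist_p4.pkl','rb'))
W=np.r_[ray('wrist',[(230.5,56.5),(332.5,56.5),(281.5,154)],.022,c),ray('wrist',[(281.5,23)],.044,c),ray('wrist',[(282,106.5)],.096,c)]
th,t=TASTE;R=np.array([[np.cos(th),-np.sin(th)],[np.sin(th),np.cos(th)]])
print(np.round((W[:,:2]-t)@R,4))
"
```

```text
[[-0.0423  0.1672]
 [ 0.0461  0.1673]
 [ 0.0022  0.0836]
 [ 0.0017  0.1876]
 [ 0.0018  0.1233]]
```

>>> step_arm(deltas=[[0,0,0,1,1,10,48],[0,0,0,1,1,35,48],[0,0,0,1,1,65,48],[0,0,0,1,1,95,48],[0,0,0,1,1,118,48],[0,0,0,1,1,132,48],[0,0,0,1,1,136,48],[0,0,0,1,1,136,48]])

```text
time: 19.65
position: [0.4976, 0.2916, 0.0369]
tool_rot: [2.034, 2.394, 0.001]
ft_force: [0.1, 0.5, -1.6]
grip_width: 0.648
```

```bash
python3 -c "
from h import *
b=spot(TASTE,.041)+.001
plan([*b,.0335],.1615)"
```

```text
t 19.65 pos [0.4976 0.2916 0.0369] turn [ 0.03 -0.01  0.03] shift [-0.6 -1.2  3.4] | 4 grip 0.648 F [ 0.1  0.5 -1.6]
```

>>> step_arm(deltas=[[0,0,0,0,0,2,48],[0,0,0,0,0,3.5,48],[0,0,0,0,0,3.5,48],[0,0,0,0,0,3.5,48],[0,0,0,0,0,3.5,58],[0,0,0,0,0,3.5,66],[0,0,0,0,0,3.5,76],[0,0,0,0,0,3.5,86]])

```text
time: 20.65
position: [0.4972, 0.2915, 0.0329]
tool_rot: [-2.034, -2.394, 0.0]
ft_force: [-0.2, -0.5, -0.5]
grip_width: 0.902
```

>>> step_arm(deltas=[[0,0,0,0,0,0,86],[0,0,0,0,0,-15,87],[0,0,0,0,0,-45,87],[0,0,0,0,0,-80,87],[0,0,0,0,0,-115,87],[0,0,0,-20,0,-145,87],[0,0,0,-60,-8,-158,87],[0,0,0,-110,-16,-158,87]])

```text
time: 21.65
position: [0.4998, 0.1812, 0.1936]
tool_rot: [2.029, 2.396, 0.005]
ft_force: [0.0, -0.6, -0.6]
grip_width: 1.002
```

```bash
python3 -c "
from h import *
plan([.489,-.2257,.192],.19)"; python3 look.py p5 wrist; 
```

```text
t 21.65 pos [0.4998 0.1812 0.1936] turn [ 0.23 -0.03 -1.41] shift [-399.5  -77.7    1. ] | 407 grip 1.002 F [ 0.  -0.6 -0.6]
```

View pics/wrist_p5.png

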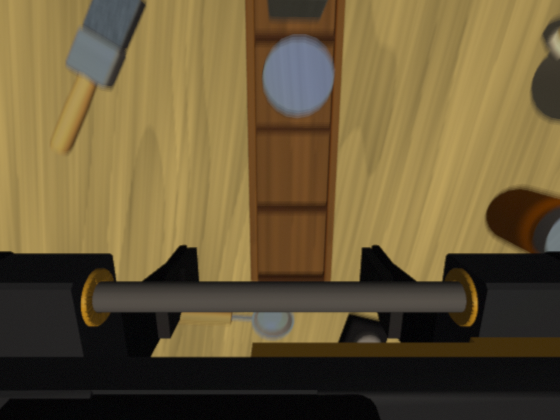

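>>> step_arm(deltas=[[0,0,0,-55,-11,0,87],[0,0,-0.2,-115,-22,0,87],[0,0,-0.5,-175,-34,0,87],[0,0,-0.8,-235,-46,0,87],[0,0,-1,-295,-57,0,87],[0,0,-1.2,-345,-67,0,87],[0,0,-1.4,-380,-74,0,87],[0,0,-1.6,-397,-77,0,87]])

```text
time: 22.7
position: [0.4872, -0.2257, 0.1917]
tool_rot: [2.003, 2.419, -0.0]
ft_force: [0.4, 0.8, -0.1]
grip_width: 1.003
```

>>> step_arm(deltas=[[0,0,0,-1,0,0,87],[0,0,0,-1,0,5,87],[0,0,0,-1,0,15,87],[0,0,0,-1,0,28,87],[0,0,0,-1,0,35,87],[0,0,0,-1,0,35,87],[0,0,0,-1,0,35,87],[0,0,0,-1,0,35,87]])

```text
time: 23.7
position: [0.488, -0.225, 0.1565]
tool_rot: [2.0, 2.422, 0.0]
ft_force: [-0.6, 0.2, -0.3]
grip_width: 0.998
```

```bash
python3 -c "
from h import *
plan([.489,-.2257,.056],.19)"; python3 look.py p6 wrist; 
```

```text
t 23.7 pos [ 0.488  -0.225   0.1565] turn [0.04 0.04 0.01] shift [ -0.8   0.8 100.5] | 101 grip 0.998 F [-0.6  0.2 -0.3]
```

View pics/wrist_p6.png

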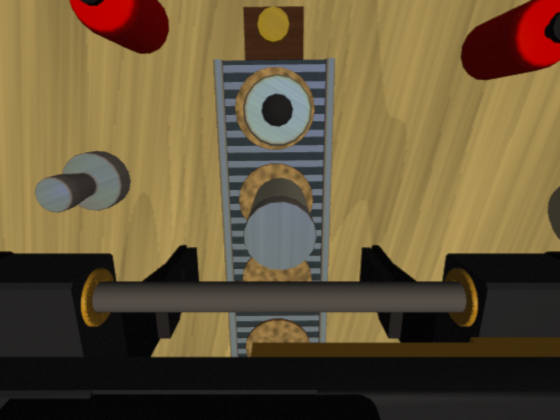

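```bash
python3 -c "
from h import *
for n,p,z in [('A',[(280,234)],.113),('Dknob',[(277.5,109.5)],.105),('Ddome',[(277.5,110)],.085)]:
    print(n,np.round(ray('wrist',p,z),4))
q=ray('wrist',[(280,234)],.113)[0]
plan([q[0],q[1],.056],.19)
"
```

```text
A [[ 0.4879 -0.2237  0.113 ]]
Dknob [[ 0.4715 -0.1468  0.105 ]]
Ddome [[ 0.4715 -0.1466  0.085 ]]
t 23.75 pos [ 0.4879 -0.225   0.1565] turn [0.03 0.04 0.01] shift [  1.3   0.2 100.5] | 100 grip 0.998 F [-0.4 -0.8 -0. ]
```

>>> step_arm(deltas=[[0,0,0,1,0,10,87],[0,0,0,1,0,30,87],[0,0,0,1,0,55,87],[0,0,0,1,0,80,87],[0,0,0,1,0,94,87],[0,0,0,1,0,100,87],[0,0,0,1,0,100,87],[0,0,0,1,0,100,80]])

```text
time: 24.75
position: [0.4881, -0.2241, 0.0569]
tool_rot: [1.999, 2.421, 0.0]
ft_force: [-0.4, -0.3, 0.9]
grip_width: 0.954
```

>>> step_arm(deltas=[[0,0,0,0,0,0,70],[0,0,0,0,0,0,60],[0,0,0,0,0,0,50],[0,0,0,0,0,0,44],[0,0,0,0,0,0,40],[0,0,0,0,0,0,40],[0,0,0,0,0,0,40],[0,0,0,0,0,0,40]], newtons=20)

```text
time: 25.75
position: [0.4876, -0.2238, 0.0561]
tool_rot: [2.0, 2.422, 0.0]
ft_force: [1.0, -0.5, -1.0]
grip_width: 0.557
```

>>> step_arm(deltas=[[0,0,0,0,0,-5,40],[0,0,0,0,0,-20,40],[0,0,0,0,0,-45,40],[0,0,0,0,0,-75,40],[0,0,0,0,0,-105,40],[0,0,0,0,0,-128,40],[0,0,0,0,0,-135,40],[0,0,0,0,0,-135,40]])

```text
time: 26.75
position: [0.4874, -0.2238, 0.1913]
tool_rot: [2.0, 2.422, -0.0]
ft_force: [1.3, 0.2, -1.7]
grip_width: 0.558
```

```bash
python3 -c "
from h import *
b=spot(TASTE,-.041)+.001;print(b)
plan([*b,.191],.1615)
"
```

```text
[0.50969275 0.20993352]
t 26.75 pos [ 0.4874 -0.2238  0.1913] turn [0.01 0.03 1.65] shift [4.217e+02 1.039e+02 1.000e-01] | 434 grip 0.558 F [ 1.3  0.2 -1.7]
```

>>> step_arm(deltas=[[0,0,0,15,4,0,40],[0,0,0,45,11,0,40],[0,0,0.3,90,22,0,40],[0,0,0.5,140,35,0,40],[0,0,0.8,190,47,0,40],[0,0,1,240,59,0,40],[0,0,1.3,290,71,0,40],[0,0,1.6,340,84,0,40]])

```text
time: 27.75
position: [0.5042, 0.1285, 0.1902]
tool_rot: [-2.033, -2.394, 0.002]
ft_force: [0.9, -0.5, -2.1]
grip_width: 0.55
```

>>> step_arm(deltas=[[0,0,0,40,8,0,40],[0,0,0,68,14,0,40],[0,0,0,81,17.5,0,40],[0,0,0,82,17.5,0,40],[0,0,0,82,17.5,0,40],[0,0,0,82,17.5,0,40],[0,0,0,82,17.5,0,40],[0,0,0,82,17.5,0,40]])

```text
time: 28.75
position: [0.5098, 0.2092, 0.1911]
tool_rot: [2.035, 2.393, -0.0]
ft_force: [-0.4, 0.2, -1.9]
grip_width: 0.553
```

```bash
python3 look.py p7 wrist; python3 -c "
from h import *
b=spot(TASTE,-.041)+.001
plan([*b,.051],.1615)"
```

```text
t 28.8 pos [0.5097 0.2094 0.1911] turn [0.01 0.02 0.02] shift [  0.6   0.  140.1] | 140 grip 0.556 F [-0.6 -0.4 -0.8]
```

View pics/wrist_p7.png

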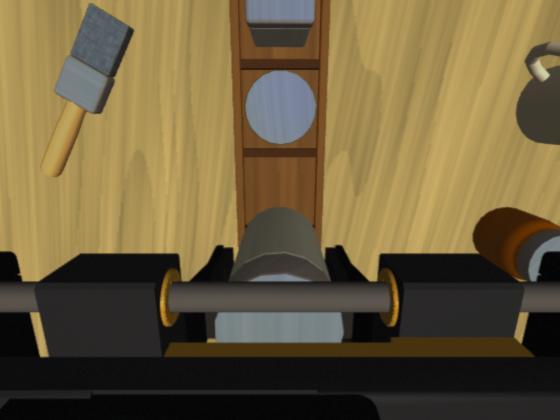

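>>> step_arm(deltas=[[0,0,0,0.5,0,10,40],[0,0,0,0.5,0,35,40],[0,0,0,0.5,0,65,40],[0,0,0,0.5,0,95,40],[0,0,0,0.5,0,118,40],[0,0,0,0.5,0,132,40],[0,0,0,0.5,0,137,40],[0,0,0,0.5,0,137,40]])

```text
time: 29.8
position: [0.5098, 0.2104, 0.0542]
tool_rot: [2.034, 2.394, 0.001]
ft_force: [-0.3, -0.3, -1.8]
grip_width: 0.552
```

```bash
python3 -c "
from h import *
b=spot(TASTE,-.041)+.001
plan([*b,.051],.1615)
import pickle
c=pickle.load(open('wrist_p7.pkl','rb'))
W=np.r_[ray('wrist',[(281,152.5),(281,64)],.022,c),ray('wrist',[(280.5,107)],.082,c)]
th,t=TASTE;R=np.array([[np.cos(th),-np.sin(th)],[np.sin(th),np.cos(th)]])
print(np.round((W[:,:2]-t)@R,4))"
```

```text
t 29.8 pos [0.5098 0.2104 0.0542] turn [ 0.02 -0.01  0.05] shift [-0.4 -0.1  3.2] | 3 grip 0.552 F [-0.3 -0.3 -1.8]
[[0.0029 0.0015]
 [0.0028 0.0825]
 [0.002  0.0424]]
```

>>> step_arm(deltas=[[0,0,0,0,0,2,40],[0,0,0,0,0,3.2,40],[0,0,0,0,0,3.2,40],[0,0,0,0,0,3.2,40],[0,0,0,0,0,3.2,52],[0,0,0,0,0,3.2,60],[0,0,0,0,0,3.2,75],[0,0,0,0,0,3.2,86]])

```text
time: 30.8
position: [0.5095, 0.2102, 0.0508]
tool_rot: [2.034, 2.394, -0.0]
ft_force: [-0.0, -0.6, -0.2]
grip_width: 0.832
```

>>> step_arm(deltas=[[0,0,0,0,0,0,86],[0,0,0,0,0,-15,87],[0,0,0,0,0,-45,87],[0,0,0,0,0,-80,87],[0,0,0,0,0,-115,87],[0,0,0,-20,0,-138,87],[0,0,0,-60,-8,-141,87],[0,0,0,-110,-16,-141,87]])

```text
time: 31.8
position: [0.5119, 0.0994, 0.1937]
tool_rot: [2.029, 2.396, 0.003]
ft_force: [0.5, -1.5, 0.1]
grip_width: 1.002
```

```bash
python3 -c "
from h import *
plan([.4714,-.1463,.192],.19)"; python3 look.py p8 wrist; 
```

```text
t 31.8 pos [0.5119 0.0994 0.1937] turn [ 0.16  0.01 -1.4 ] shift [-235.7  -80.4    1.5] | 249 grip 1.002 F [ 0.5 -1.5  0.1]
```

View pics/wrist_p8.png

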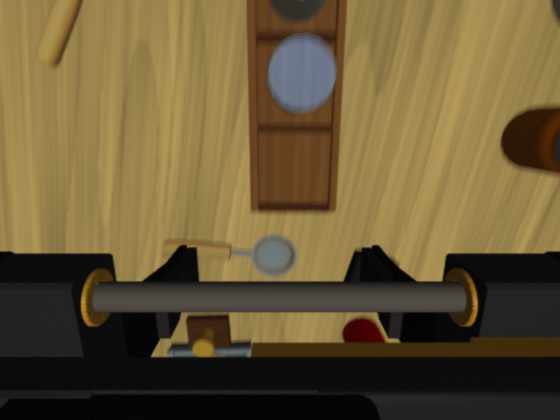

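>>> step_arm(deltas=[[0,0,0,-30,-10,0,87],[0,0,-0.3,-70,-24,0,87],[0,0,-0.5,-110,-38,0,87],[0,0,-0.8,-150,-52,0,87],[0,0,-1,-190,-65,0,87],[0,0,-1.3,-220,-75,0,87],[0,0,-1.6,-234,-80,0,87],[0,0,-1.6,-235,-80,0,87]])

```text
time: 32.85
position: [0.4707, -0.1458, 0.1922]
tool_rot: [2.001, 2.421, 0.001]
ft_force: [-0.1, -0.1, -0.2]
grip_width: 0.996
```

>>> step_arm(deltas=[[0,0,0,0,0,5,87],[0,0,0,0,0,15,87],[0,0,0,0,0,28,87],[0,0,0,0,0,38,87],[0,0,0,0,0,42,87],[0,0,0,0,0,42,87],[0,0,0,0,0,42,87],[0,0,0,0,0,42,87]])

```text
time: 33.85
position: [0.4709, -0.1459, 0.1503]
tool_rot: [2.0, 2.422, 0.0]
ft_force: [0.2, 0.5, 0.4]
grip_width: 1.0
```

```bash
python3 -c "
from h import *
plan([.4714,-.1463,.040],.19)
print(ray('top',[(308,133.5),(323,279)],.088)-[.4714,-.1463,0])"; python3 look.py p9 wrist; 
```

```text
t 33.85 pos [ 0.4709 -0.1459  0.1503] turn [0.04 0.04 0.01] shift [ -0.4   0.4 110.3] | 110 grip 1.0 F [0.2 0.5 0.4]
[[ 0.17513944  0.08681148  0.088     ]
 [-0.13146241  0.05053095  0.088     ]]
```

View pics/wrist_p9.png

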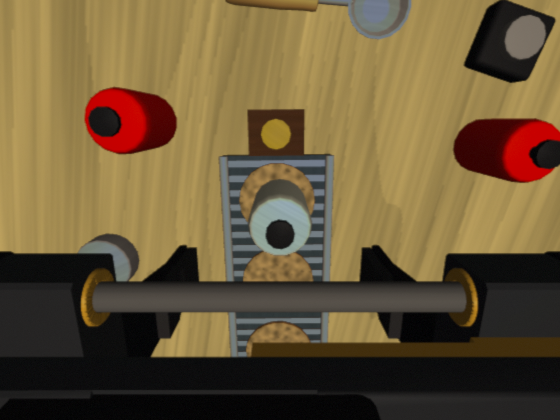

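```bash
python3 -c "
from h import *
q=ray('wrist',[(280.3,234)],.105)[0];print(q)
plan([q[0],q[1],.041],.19)"
```

```text
[ 0.47116787 -0.14521135  0.105     ]
t 33.9 pos [ 0.4708 -0.1459  0.1502] turn [0.03 0.03 0.01] shift [  0.7   0.4 109.2] | 109 grip 0.998 F [-1.  -1.1 -0.4]
```

>>> step_arm(deltas=[[0,0,0,0,0,10,87],[0,0,0,0,0,32,87],[0,0,0,0,0,58,87],[0,0,0,0,0,84,87],[0,0,0,0,0,100,87],[0,0,0,0,0,109,87],[0,0,0,0,0,109,87],[0,0,0,0,0,109,80]])

```text
time: 34.9
position: [0.4713, -0.1461, 0.0416]
tool_rot: [1.999, 2.421, 0.001]
ft_force: [-0.2, 0.1, 0.4]
grip_width: 0.956
```

>>> step_arm(deltas=[[0,0,0,0,0,0,70],[0,0,0,0,0,0,60],[0,0,0,0,0,0,50],[0,0,0,0,0,0,44],[0,0,0,0,0,0,39],[0,0,0,0,0,0,39],[0,0,0,0,0,0,39],[0,0,0,0,0,0,39]], newtons=20)

```text
time: 35.9
position: [0.4708, -0.1458, 0.0409]
tool_rot: [2.0, 2.422, 0.0]
ft_force: [0.2, -0.1, -0.2]
grip_width: 0.544
```

>>> step_arm(deltas=[[0,0,0,0,0,-5,39],[0,0,0,0,0,-20,39],[0,0,0,0,0,-45,39],[0,0,0,0,0,-75,39],[0,0,0,0,0,-105,39],[0,0,0,0,0,-128,39],[0,0,0,0,0,-135,39],[0,0,0,0,0,-135,39]])

```text
time: 36.9
position: [0.4705, -0.1458, 0.1761]
tool_rot: [2.0, 2.422, -0.0]
ft_force: [0.4, -0.7, -1.7]
grip_width: 0.548
```

```bash
python3 -c "
from h import *
b=spot(TASTE,-.123)+.001;print(b)
plan([*b,.175],.1615)
"
```

```text
[0.52287826 0.12900057]
t 36.9 pos [ 0.4705 -0.1458  0.1761] turn [0.01 0.04 1.65] shift [260.  103.4   0.9] | 280 grip 0.548 F [ 0.4 -0.7 -1.7]
```

>>> step_arm(deltas=[[0,0,0,15,6,0,39],[0,0,0.3,45,18,0,39],[0,0,0.6,85,34,0,39],[0,0,0.9,130,52,0,39],[0,0,1.2,175,70,0,39],[0,0,1.4,215,86,0,39],[0,0,1.6,245,98,0,39],[0,0,1.6,258,103,0,39]])

```text
time: 37.9
position: [0.5218, 0.1304, 0.1751]
tool_rot: [-2.027, -2.397, 0.0]
ft_force: [-0.5, -0.5, -1.7]
grip_width: 0.546
```

>>> step_arm(deltas=[[0,0,0,2,0.4,0,39],[0,0,0,2,0.4,0,39],[0,0,0,2,0.4,0,39],[0,0,0,2,0.4,0,39],[0,0,0,2,0.4,0,39],[0,0,0,2,0.4,0,39],[0,0,0,2,0.4,0,39],[0,0,0,2,0.4,0,39]])

```text
time: 38.9
position: [0.523, 0.1291, 0.1758]
tool_rot: [2.034, 2.394, -0.0]
ft_force: [-0.9, 0.6, -1.3]
grip_width: 0.545
```

```bash
python3 look.py p10 wrist,top; python3 -c "
from h import *
b=spot(TASTE,-.123)+.001
plan([*b,.036],.1615)"
```

```text
t 39.0 pos [0.523  0.1291 0.1758] turn [-0.    0.    0.05] shift [-1.000e-01 -1.000e-01  1.398e+02] | 140 grip 0.543 F [-0.   0.2 -2.9]
```

View pics/wrist_p10.png

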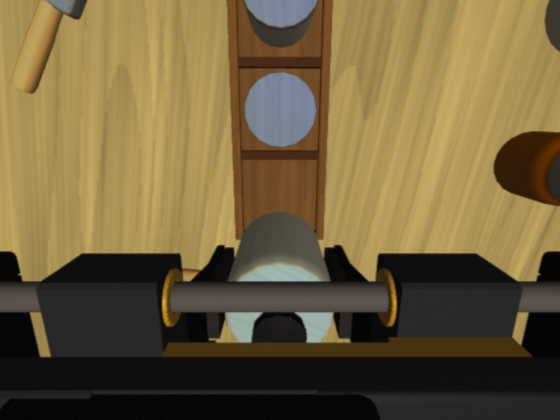

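>>> step_arm(deltas=[[0,0,0,0,0,10,39],[0,0,0,0,0,35,39],[0,0,0,0,0,65,39],[0,0,0,0,0,95,39],[0,0,0,0,0,118,39],[0,0,0,0,0,132,39],[0,0,0,0,0,137,39],[0,0,0,0,0,137,39]])

```text
time: 40.0
position: [0.5232, 0.1292, 0.039]
tool_rot: [2.034, 2.394, 0.0]
ft_force: [-0.9, 0.2, -1.1]
grip_width: 0.546
```

```bash
python3 -c "
from h import *
b=spot(TASTE,-.123)+.001
plan([*b,.036],.1615)"
```

```text
t 40.0 pos [0.5232 0.1292 0.039 ] turn [ 0.02 -0.    0.05] shift [-0.1 -0.4  3. ] | 3 grip 0.546 F [-0.9  0.2 -1.1]
```

>>> step_arm(deltas=[[0,0,0,0,0,2,39],[0,0,0,0,0,3,39],[0,0,0,0,0,3,39],[0,0,0,0,0,3,39],[0,0,0,0,0,3,52],[0,0,0,0,0,3,60],[0,0,0,0,0,3,75],[0,0,0,0,0,3,86]])

```text
time: 41.0
position: [0.5231, 0.129, 0.0359]
tool_rot: [2.034, 2.394, -0.0]
ft_force: [-0.1, -0.3, -0.8]
grip_width: 0.834
```

>>> step_arm(deltas=[[0,0,0,0,0,0,86],[0,0,0,0,0,-15,87],[0,0,0,0,0,-45,87],[0,0,0,0,0,-80,87],[0,0,0,0,0,-115,87],[0,0,0,0,0,-145,87],[0,0,0,-40,0,-160,87],[0,0,0,-90,0,-160,87]])

```text
time: 42.0
position: [0.5388, 0.0411, 0.1989]
tool_rot: [2.027, 2.395, 0.005]
ft_force: [1.8, -0.4, 0.2]
grip_width: 0.999
```

>>> step_arm(deltas=[[0,0,0,-40,-5,0,87],[0,0,0,-80,-10,0,87],[0,0,0,-120,-15,0,87],[0,0,0,-155,-20,0,87],[0,0,0,-180,-20,0,87],[0,0,0,-190,-20,0,87],[0,0,0,-190,-20,0,87],[0,0,0,-190,-20,0,87]])

```text
time: 43.0
position: [0.5488, -0.1485, 0.196]
tool_rot: [-2.031, -2.397, -0.001]
ft_force: [-0.0, 0.7, -0.5]
grip_width: 1.001
```

```bash
python3 look.py p11 wrist,top,scene; python3 - <<'E'
import cv2
a=cv2.convertScaleAbs(cv2.imread("pics/top_p11.png")[165:255,65:255],alpha=1.6,beta=10)
cv2.imwrite("pics/fa.png",cv2.resize(a,None,fx=4,fy=4,interpolation=cv2.INTER_CUBIC))
b=cv2.imread("pics/scene_p11.png")[100:260,290:450]
cv2.imwrite("pics/fb.png",cv2.resize(b,None,fx=3.5,fy=3.5,interpolation=cv2.INTER_CUBIC))
E
```

```text
(no output)
```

View pics/fa.png

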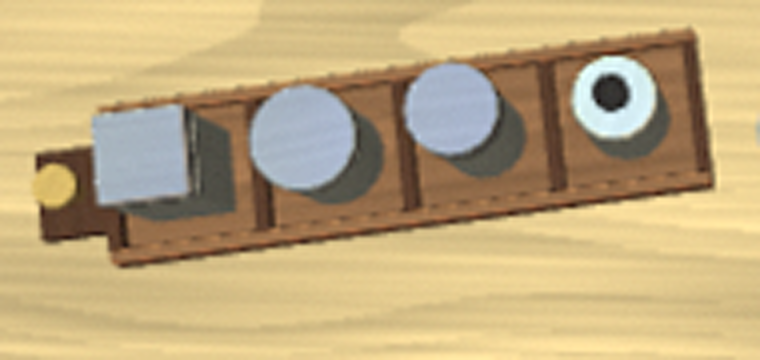

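View pics/fb.png

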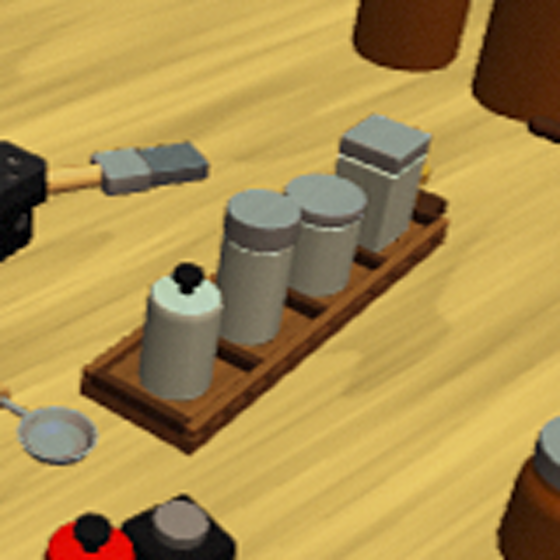

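View pics/top_p11.png

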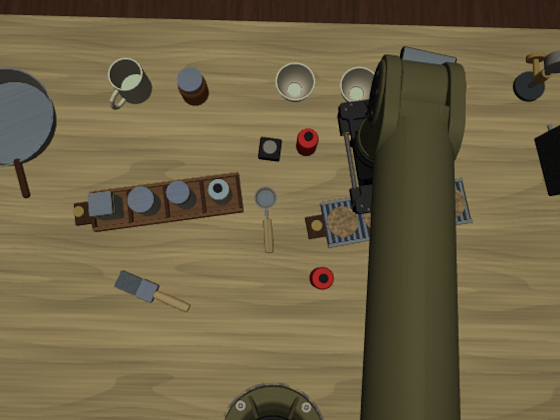

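```bash
python3 - <<'E'
from h import *
th,t=TASTE;R=np.array([[np.cos(th),-np.sin(th)],[np.sin(th),np.cos(th)]])
u=lambda p:np.array([p])/4.+np.array([65,165])-.4
for n,p,z in [("C",(140,154),.096),("B",(303,138),.082),("A",(451,109),.108),("Dknob",(611,92),.100)]:
    w=ray("top",u(p),z); print(n,np.round((w[:,:2]-t)@R,4))
s=ctrl.get_state();print(s["time"],s["position"],s["ft_force"],np.abs(s["qd"]).max())
E
```

```text
C [[0.0011 0.1224]]
B [[0.0008 0.0416]]
A [[ 0.0007 -0.0419]]
Dknob [[ 1.000e-04 -1.237e-01]]
43.15 [ 0.54864784 -0.14917697  0.19595997] [ 1.55958277 -0.57939133  0.33851236] 0.005637415679487061
```

All four tins are within about 1 mm of their bay centres. They look upright and are let go, and the arm is clear and still, so I am handing in.

```bash
python3 -c "
from bench import ctrl
print(ctrl.close_job())"
```

```text
the job is handed in; nothing more can be done
None
```

I moved all four tins into the tasting rack in reverse order and handed the job in after about 43 s of the 128 s allowed. The order on the cooling rack, starting at its knob, was D, A, B, C. They now stand at tasting-rack y = −123 (D), −41 (A), +41 (B) and +123 mm (C).

**Last checks:**
- **Position:** the final top view put every tin within about 1.1 mm of its bay centre in x and in y.
- **Standing:** the scene view showed all four upright and let go. I judged height and speed from the release heights and the pictures, without measuring them separately.
- **Arm:** it stood clear at TCP height 0.196 m and almost still, with the wrist force near zero. The red look-alikes were not touched.

**Disagreements:**
- **Wrist camera:** it placed the tray 2–3 mm further in +x than the top camera did. I aimed about 1 mm over to split the difference.
- **Scene camera:** its calibration was about 3–4 px off against the top view, so I did not measure with it.
- **First wrist reading:** it was about 8 mm off because the arm was still settling. I discarded it and measured again at rest.

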